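Load the carrier plate and hold it out over the stand's edge

TASK

Put the metal connector shell that is standing on its wide flange into the round pocket of the white carrier plate, flange down and fully seated, and let go of it. Then slide the plate, without lifting or tipping it, straight and square out over the end of the stand until its front edge is level with the gauge's pointer, so that a screw can be driven from below; out there it would tip on its own, so finish while still holding it there, level and at rest. Leave everything else where it is.

Things in the scene. Friction and masses are not known exactly. Their poses are not given: they have to be found in the camera images.
- shell: aluminium connector shell to be loaded, 75 g: solid of revolution, flange Ø46 x 5 mm at the bottom, narrow body Ø32 mm above it, 30 mm high in all. It stands on its flange on the bench. Origin: centre of its underside (the flange face), z up.
- plate: white plastic carrier plate lying loose on the stand, about 0.5 kg: 120 mm (x) x 260 mm (y) x 12 mm thick. Its own -y is the outward direction; at the start it lies nearly along the stand. Origin: centre of its underside. Near its front (-y) end is a round blind pocket; near its rear (+y) end an upright rib across the plate. Sliding friction plastic on steel, moderate.
- pocket (a point): centre of the floor of the plate's round pocket, dark-floored, with a small screw hole in its middle, Ø50 mm, 6 mm deep (floor 6 mm above the plate's underside), 85 mm in front (-y) of the plate's centre.
- front_edge (a point): middle of the plate's front (-y) top edge, 130 mm from the plate's centre.
- rib (a point): middle of the top of the plate's upright rib, 105 mm behind (+y) the plate's centre; the rib is 52 mm wide (x), 14 mm thick (y) and 38 mm high above the plate's top face, solid, part of the plate; grip it across its thickness (along y).
- stand: fixed dark steel stand, top 150 mm (x) x 240 mm (y), 60 mm above the bench; its outward end is its -y edge, 120 mm from its centre. Origin: centre on the bench. The plate rests on it.
- gauge: fixed marker: thin upright steel post, 90 mm high, on a round foot Ø44 mm, with a brass collar and a horizontal steel pointer blade towards the plate's path, its foot 105 mm to the stand's +x side and beyond its outward end. Same heading as the stand. Origin: centre of the foot on the bench.
- pointer_tip (a point): tip of the pointer blade, 67 mm above the bench; x and y axes run as the stand's. The plate's front edge must come level with it along y; the plate passes about 20 mm beside it.
- spare_shell: the other shell, same Ø46 x 30 mm shape but upside down: standing on its narrow end with the flange on top. Not to be used. Origin: centre of its underside.
- screwdriver: screwdriver lying on the bench near the robot, about 170 mm long; bystander.
- flux_bottle: small white bottle, Ø44 x 85 mm; bystander.
- spool: grey spool, Ø56 x 46 mm, standing; bystander.
- screw_cup: clear cup, Ø60 x 40 mm; bystander.
- multimeter: orange hand multimeter lying flat, 150 x 80 x 35 mm; bystander.
- pliers: small pliers with green grips, about 135 mm long, lying flat; bystander.
Not all that is in view belongs to the job. What is shaped like the gauge but turquoise is not meant. Leave any orange look-alike of the shell alone.

How it is judged:
On the way, in this order (a step that is already met when the one before it is completed fails the run):
1. the shell is seated in the plate's pocket, flange down, and let go of (horizontal distance between shell and pocket below 0.0045 m and z of shell in the frame of plate below 0.0085 m and angle between shell's own z axis and vertical below 0.15 rad and contact force between the fingers and shell below 0.2 N), for 0.2 s.
2. the plate is slid out level and square until its front edge is at the pointer, held by the robot (y of front_edge in the frame of pointer_tip between -0.006 and 0.006 m and angle between plate's own z axis and vertical below 0.06 rad and angle between the y axis of plate and the y axis of stand, either way round below 0.09 rad and z of plate in the frame of stand above 0.05 m and contact force between any of the fingers, the arm and plate above 1 N), for 0.3 s.
At the end, for the whole second after the job is handed in: shell flange down in the pocket (within 4.5 mm of centre, on its floor), not touched by the fingers; plate front level with the pointer within 6 mm, at the stand top's height, level within 0.06 rad, square within 0.09 rad, at rest, touched by the robot with over 1 N (all of step 1 and all of step 2 and linear speed of plate below 0.01 m/s); the arm keeps its last pose, push and grip.
It fails at once if the plate is lifted off the stand by more than 12 mm (z of plate in the frame of stand above 0.072 m).
It fails at once if the plate tips by more than 0.15 rad (angle between plate's own z axis and vertical above 0.15 rad).
It fails at once if another thing on the bench is moved by more than 20 mm (distance of any of spare_shell, screwdriver, flux_bottle, spool, screw_cup, multimeter, pliers from where it was at the start of the episode above 0.02 m).
It also fails if it takes over 51 s, if anything falls off the work surface, if the arm or the gripper's body presses on something with over 40 N, if the wrist force passes 120 N, or if a joint passes its speed limit or range.

ROBOT

A 7-joint arm with a two-finger parallel gripper is mounted at the origin on the work surface. World frame = base frame: x ahead of the robot, y to its left, z up, the work surface at z = 0. Lengths are in m, angles in rad, forces in N, time in s.
With the tool pointing down it reaches from about 0.35 to 0.9 m from the base axis. Payload 19.9 kg.
Tool frame: the origin (TCP) lies between the finger pads; the fingertips stand 25 mm ahead of it and the grasp point (between the pads) lies 6 mm ahead of it (finger_overhang is the distance from the TCP to the fingertips, in m); z points along the fingers, y is the line along which they close (so a half turn about z gives the same grasp; the last joint's range is limited). The gripper opens to 85 mm and grips with 20 to 120 N. Pads are 22 mm wide; open, the fingers measure 114 mm over their backs; the gripper's body (76 mm by 85 mm) begins 54 mm behind the grasp point. The pads swing forward as they close: fully open they stand 13 mm farther back than shut.
Start: joints at [1.111, 0.417, -0.01, 1.614, 0.005, 1.111, -0.053], TCP at [0.254, -0.571, 0.222] pointing down, gripper open.
Joint ranges: [-2.81, 2.81], [-0.39, 2.02], [-1.27, 1.25], [0.06, 2.57], [-1.19, 4.33], [0.19, 2], [-2.82, 2.82]. Speed limits (rad/s): [1.89, 1.89, 2.39, 2.39, 3.01, 3.01, 3.01].

INTERFACE

Orientations are given as a unit quaternion [w, x, y, z].
In Python, from station import * gives the robot as it stands. Calls block until the motion is done:
- move_pose(position, orientation): joint-space move of the TCP to a pose.
- move_straight(position, rotation=None, vel=0.15, f_stop=None): straight line of the TCP; rotation=None keeps the orientation; vel is the mean speed in m/s. With f_stop (N) it stops when the force on the tool has changed by that much, and returns True; else False.
- goto_joints(angles): joint-space move.
- command_gripper(opening, force=None): finger opening in m; force is the grip in N (None keeps the last); returns when the fingers have stopped.
- hold(seconds).
- solve_ik(position, orientation): joint angles nearest the present ones, or None.
- observe(): the state.
- grab_frame(name): name is "side" or "top"; returns the picture (420x560x3 uint8, red, green, blue); there is no depth.
- calibration(name): a dict with "K" (3x3 intrinsics, pixels), "origin" and "orientation" of the camera in the world. Camera axes: x right, y up, looking along -z (the intrinsics and any distortion apply to the point x, -y, -z); pixel columns grow to the right and rows downward; lengths in m; the calibration is good to about 2 mm. A picture is of the moment at which its call begins. calibration takes no time and is no camera call.
A pose or a line that the arm cannot do raises PlanningError and nothing moves.
- job_done(): hands the job in; it is judged then, once.
Trained networks look in the newest picture that a camera, given by its name, has taken for a name from the list of things; names that differ only in an ending like _2 or _b are one class to them, and where a whole thing is asked for, a point or a joint stands for the part that bears it (a point fixed in the world has none). Each returns a list of dicts, best first, with "score" (0 to 1); they miss things now and then, are a little off and sometimes report something else, mostly with a low value. They report only what shows in the picture. A call takes as long as a camera call. They do not tell look-alikes from the thing itself.
- trace(camera, target): "pixels" (420x560 bool, what is visible of it).
- spot_point(camera, target): "centre" ([x, y, z] in m, in world coordinates, good to about 4 mm: a listed point, or the origin of a listed thing).
The state is a dict: "time_s": time; "joints": joint angles; "joint_velocities": joint speeds; "joint_efforts": joint torques, N m; "ee_pos": TCP position; "eef_rot": TCP orientation; "wrist_force": force on the tool from outside, world axes, zero at the start; "ft_torque": the same for the moment, N m; "grip_width": finger opening in m; "grip_force": force on a finger pad.
Only numpy, scipy, OpenCV 4.12 (cv2) and the standard library are available. Lean on these libraries where they do the work, as an engineer would, in place of code of your own. Each camera call takes 0.05 s, during which the arm holds its last target. There are 200 camera calls.

## Working session

There is one attempt and no reset: what is moved stays moved. The work goes in short steps, each a Python script; the robot and the scene stay as the last script left them, time stands still between calls to the robot, and variables do not carry over. Pictures are saved under pics/ and viewed, at most 10 in all, crops included, and the job is handed in when it is done.

```bash
mkdir -p pics; ls; python3 - <<'E'
from station import *
import cv2
for c in("side","top"):
    cv2.imwrite(f"pics/{c}0.png",grab_frame(c)[:,:,::-1])
    k=calibration(c);print(c,k)
    for t in("shell","spare_shell","plate","pocket","front_edge","rib","stand","gauge","pointer_tip"):
        print(t,[(round(d["score"],2),[round(float(v),4) for v in d["centre"]]) for d in spot_point(c,t)][:4])
s=observe();print(s["time_s"],s["ee_pos"],s["eef_rot"],s["grip_width"])
E
```

```text
pics
side {'K': array([[494.22487263,   0.        , 281.92956942],
       [  0.        , 494.22487263, 203.73512241],
       [  0.        ,   0.        ,   1.        ]]), 'origin': array([-0.11440949,  0.95884191,  1.08184639]), 'orientation': array([-0.27604279, -0.12034898,  0.40555529,  0.86304195])}
shell [(0.69, [0.4087, -0.3182, 0.0007]), (0.67, [0.4963, -0.3751, 0.0021]), (0.32, [0.5456, 0.0353, 0.07])]
spare_shell [(0.58, [0.4409, -0.2119, -0.0036]), (0.28, [0.6611, -0.4095, -0.0014])]
plate [(0.77, [0.5569, 0.1609, 0.0612])]
pocket [(0.81, [0.545, 0.0822, 0.0661])]
front_edge [(0.6, [0.5398, 0.0365, 0.0773]), (0.44, [0.5615, 0.1329, 0.002])]
rib [(0.64, [0.5665, 0.2716, 0.1071])]
stand [(0.73, [0.5634, 0.1342, 0.0008])]
gauge [(0.63, [0.6292, -0.1701, -0.0044]), (0.59, [0.7134, -0.135, 0.0019])]
pointer_tip [(0.59, [0.6938, -0.1221, 0.0666]), (0.55, [0.6031, -0.1658, 0.0687])]
top {'K': array([[525.09703432,   0.        , 278.59143043],
       [  0.        , 525.09703432, 210.40251642],
       [  0.        ,   0.        ,   1.        ]]), 'origin': array([0.37702831, 0.01384821, 1.46498322]), 'orientation': array([ 0.70975112,  0.04868904, -0.05334727, -0.70074017])}
shell [(0.63, [0.4142, -0.3207, -0.0006]), (0.51, [0.4956, -0.3675, 0.0047])]
spare_shell [(0.69, [0.4426, -0.2107, 0.0032]), (0.27, [0.3799, 0.0173, -0.0001])]
plate [(0.75, [0.556, 0.1678, 0.0607])]
pocket [(0.56, [0.546, 0.0793, 0.0706])]
front_edge [(0.83, [0.5457, 0.038, 0.0758]), (0.73, [0.5479, 0.0832, 0.0681])]
rib [(0.56, [0.5699, 0.2654, 0.1092]), (0.29, [0.4978, -0.3644, 0.0037])]
stand [(0.51, [0.4423, -0.2122, 0.001])]
gauge [(0.61, [0.6307, -0.1686, -0.0046]), (0.44, [0.7223, -0.1296, 0.0016])]
pointer_tip [(0.72, [0.6073, -0.1701, 0.0689]), (0.45, [0.6957, -0.12, 0.0654])]
1.0 [ 0.25362422 -0.57122597  0.22198378] [-1.26096608e-05  9.78256609e-01  2.07398184e-01 -4.04505396e-06] 0.08541390289242193
```

View pics/side0.png

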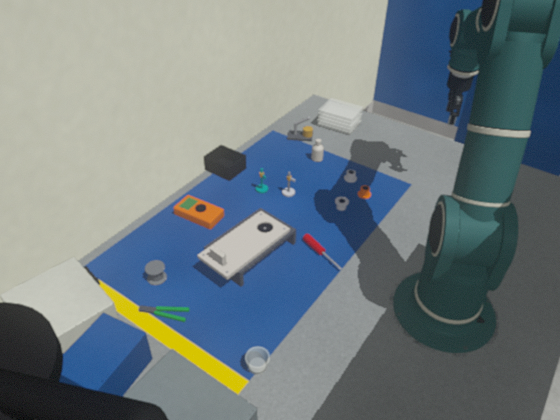

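View pics/top0.png

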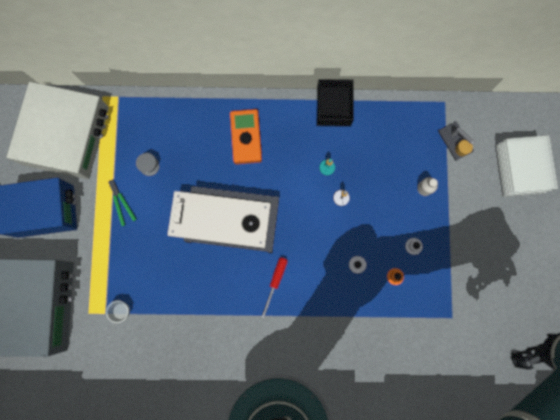

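```bash
python3 - <<'E'
import cv2,numpy as np
a=cv2.imread("pics/side0.png");b=cv2.imread("pics/top0.png")
up=lambda i,w,h:cv2.resize(i,(w,h),interpolation=cv2.INTER_CUBIC)
o=np.vstack([np.hstack([up(a[160:220,325:385],300,300),up(b[225:295,335:435],428,300)]),up(b[145:255,150:419],728,298)])
cv2.imwrite("pics/z1.png",o);print(o.shape)
E
```

```text
(598, 728, 3)
```

View pics/z1.png

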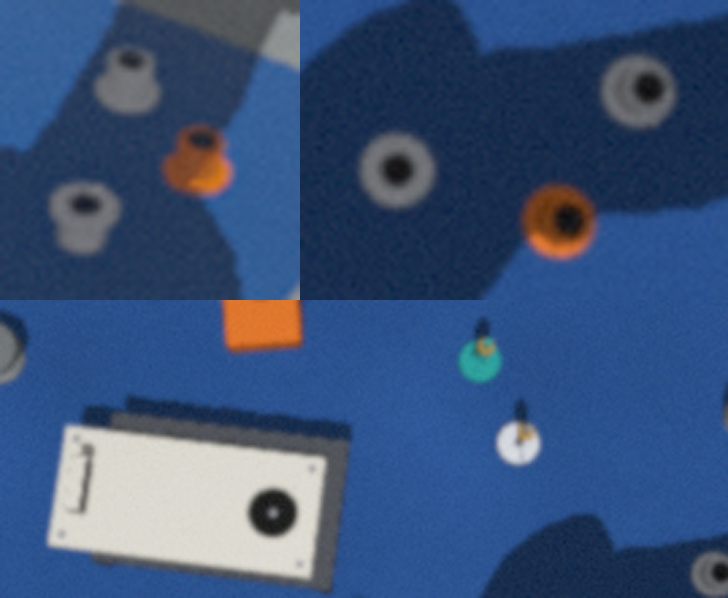

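```bash
cat > h.py <<'E'
from station import *
import numpy as np, cv2
from scipy.spatial.transform import Rotation as R
def rot(q): return R.from_quat(np.roll(q,-1)).as_matrix()
def onplane(cam,uv,z):
    k=calibration(cam); uv=np.atleast_2d(uv).astype(float)
    d=np.c_[uv,np.ones(len(uv))]@np.linalg.inv(k["K"]).T*[1,-1,-1]@rot(k["orientation"]).T
    o=np.array(k["origin"]); return (o+d*((z-o[2])/d[:,2])[:,None])
def proj(cam,P):
    k=calibration(cam); p=(np.atleast_2d(P)-k["origin"])@rot(k["orientation"])*[1,-1,-1]
    p=p@k["K"].T; return p[:,:2]/p[:,2:]
def quat(yaw):  # tool down, closing axis y turned by yaw about world z
    q=(R.from_euler('z',yaw)*R.from_euler('x',np.pi)).as_quat(); return np.roll(q,1)
E
python3 - <<'E'
from h import *
I={c:cv2.imread(f"pics/{c}0.png") for c in("top","side")}
for c in I:
    g=I[c].max(2)
    t=trace(c,"plate")
    m=t[0]["pixels"].astype(np.uint8)
    cnt=max(cv2.findContours(m,0,2)[0],key=cv2.contourArea)
    hull=cv2.convexHull(cnt); fm=cv2.fillConvexPoly(np.zeros_like(m),hull,1)
    # pocket: dark pixels near predicted
    p0=proj(c,[0.5455,0.081,0.066])[0]
    yy,xx=np.mgrid[:420,:560]; near=(np.hypot(xx-p0[0],yy-p0[1])<18)
    d=((g<110)&near).astype(np.uint8)
    n,l,st,ce=cv2.connectedComponentsWithStats(d); i=1+st[1:,4].argmax()
    cc=cv2.findContours((l==i).astype(np.uint8),0,1)[0][0]; e=cv2.fitEllipse(cc)
    print(c,"plate score",t[0]["score"],"pocket px",ce[i],e,onplane(c,e[0],.069)[0])
    if c=="top":
        r=cv2.minAreaRect(onplane(c,hull[:,0],.072)[:,:2].astype(np.float32)); print("plate rect",r)
    for z,name in((.0,"stand"),):
        s=trace(c,name); print(name,[ (x["score"],int(x["pixels"].sum())) for x in s[:3]])
        if s:
            np.save(f"stand_{c}.npy",s[0]["pixels"]); 
    for s in trace(c,"shell")[:3]:
        y,x=np.nonzero(s["pixels"]); cen=((x.min()+x.max())/2,(y.min()+y.max())/2)
        print("shell",round(s["score"],2),cen,x.max()-x.min()+1,y.max()-y.min()+1,onplane(c,cen,.0025)[0],onplane(c,(x.mean(),y.mean()),.012)[0])
# stand front edge, top image
s=np.load("stand_top.npy"); print("stand px",s.sum())
y,x=np.nonzero(s); print(x.min(),x.max(),y.min(),y.max())
print({int(r):int(x[y==r].max()) for r in range(y.min(),y.max()+1,4) if (y==r).any()})
for r in range(200,250,5): print(r,I["top"][r,262:284].sum(1).tolist())
E
```

```text
top plate score 0.89 pocket px [250.32589286 223.02678571] ((250.3112030029297, 223.03126525878906), (16.0963191986084, 16.418609619140625), 49.56275177001953) [0.54496046 0.08113487 0.069     ]
plate rect ((0.5535424947738647, 0.16600295901298523), (0.261726438999176, 0.12264114618301392), 83.55604553222656)
stand [(0.66, 1215)]
shell 0.63 (np.float64(413.5), np.float64(246.0)) 16 17 [ 0.49437009 -0.37243345  0.0025    ] [ 0.49346978 -0.36884948  0.012     ]
shell 0.58 (np.float64(395.0), np.float64(276.5)) 17 16 [ 0.40918441 -0.31902444  0.0025    ] [ 0.40952535 -0.31717349  0.012     ]
side plate score 0.85 pocket px [264.82653061 226.94897959] ((264.8079528808594, 226.98150634765625), (8.098155975341797, 13.647099494934082), 86.84200286865234) [0.54546742 0.07940809 0.069     ]
stand [(0.86, 958), (0.31, 141)]
shell 0.7 (np.float64(363.0), np.float64(191.5)) 11 12 [ 0.41917564 -0.32949246  0.0025    ] [ 0.41268987 -0.31946283  0.012     ]
shell 0.66 (np.float64(350.0), np.float64(175.0)) 11 13 [ 0.50370675 -0.38796736  0.0025    ] [ 0.49657531 -0.37365214  0.012     ]
stand px 12
[... 639 characters left out ...]
 273, 277]
220 [643, 648, 646, 644, 635, 580, 444, 310, 265, 253, 259, 249, 257, 256, 241, 240, 260, 274, 280, 275, 272, 268]
225 [647, 650, 646, 645, 602, 485, 359, 277, 263, 262, 265, 256, 243, 224, 259, 264, 274, 279, 278, 277, 272, 263]
230 [647, 647, 644, 613, 547, 405, 294, 262, 260, 266, 252, 254, 258, 263, 270, 264, 267, 268, 267, 270, 263, 268]
235 [646, 648, 637, 583, 429, 311, 274, 264, 273, 264, 260, 254, 237, 250, 256, 263, 262, 270, 262, 260, 271, 266]
240 [639, 637, 597, 481, 347, 282, 261, 257, 270, 270, 246, 240, 242, 253, 258, 263, 261, 268, 263, 269, 266, 266]
245 [636, 616, 545, 404, 291, 268, 261, 260, 263, 267, 268, 266, 262, 264, 266, 263, 274, 271, 279, 277, 274, 273]
```

```bash
python3 - <<'E'
from h import *
im=cv2.imread("pics/top0.png").astype(float)
sat=cv2.GaussianBlur(im,(0,0),.8); f=sat[:,:,0]-sat[:,:,2]   # blue-red: mat high, stand low
P=[]
for r in range(203,248):
    v=f[r,272:284] if r<225 else f[r,269:281]; c0=272 if r<225 else 269
    t=(v.min()+v.max())/2; i=np.nonzero((v[:-1]<t)&(v[1:]>=t))[0]
    if len(i): i=i[-1]; P.append((c0+i+(t-v[i])/(v[i+1]-v[i]),r))
w=onplane("top",np.array(P),.06)[:,:2]
vx,vy,x0,y0=cv2.fitLine(w.astype(np.float32),cv2.DIST_HUBER,0,.01,.01).ravel()
print("stand edge n",len(P),"yaw",np.arctan2(vy,vx),"pt",x0,y0)
sh=np.array([.4955,-.371]); Y=-.11
try:
    for p,y in (([*sh,.036],Y+np.pi/2),([*sh,.036],Y),([.545,.08,.1],Y),([.567,.268,.105],Y),([.545,.08,.105],Y)):
        q=solve_ik(p,quat(y)); print(None if q is None else np.round(q,2))
except Exception as e: print(e)
move_pose([*sh,.1],quat(Y+np.pi/2))
move_straight([*sh,.036],vel=.1)
command_gripper(0.0,20); s=observe(); print(s["time_s"],s["grip_width"],s["grip_force"])
command_gripper(0.06)
move_straight([*sh,.075],vel=.15)
move_pose([*sh,.075],quat(Y))
move_straight([*sh,.036],vel=.1)
command_gripper(0.0,40); s=observe(); print(s["time_s"],s["grip_width"],s["grip_force"],s["ee_pos"],s["wrist_force"])
E
```

```text
stand edge n 45 yaw -0.1125719 pt 0.53331107 0.014923899
[ 0.78  0.64 -0.25  1.75  0.22  0.78  0.31]
[ 0.6   0.63 -0.01  1.75  0.01  0.76 -1.09]
[ 0.18  0.48 -0.47  1.89  0.29  0.84 -2.13]
[-0.05  0.63 -0.61  1.69  0.42  0.96 -2.5 ]
[ 0.18  0.47 -0.48  1.89  0.28  0.85 -2.12]
4.1333 -5.50148667733807e-05 0.0
7.5583 -0.00015604318216912988 0.0 [ 0.49550445 -0.37101431  0.03605561] [-0.3079942  -0.45401312 -0.3741616 ]
```

```bash
python3 - <<'E'
from h import *
a=grab_frame("side")[:,:,::-1];b=grab_frame("top")[:,:,::-1]
print(proj("side",[.4955,-.371,.02]),proj("top",[.4955,-.371,.02]),observe()["ee_pos"])
up=lambda i,w,h:cv2.resize(i,(w,h),interpolation=cv2.INTER_CUBIC)
cv2.imwrite("pics/z2.png",np.hstack([up(a[120:220,300:400],400,400),up(b[190:290,360:460],400,400)]))
E
```

```text
[[350.21471645 174.17386493]] [[414.63093272 245.09726199]] [ 0.49549688 -0.37100411  0.03602359]
```

View pics/z2.png

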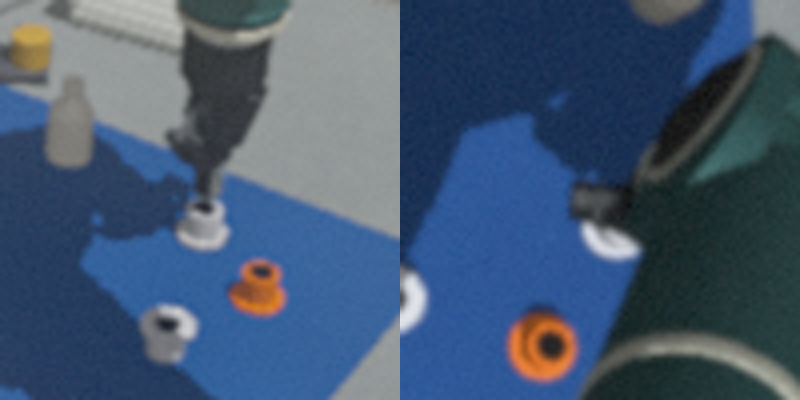

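```bash
python3 - <<'E'
from h import *
move_straight([.4955,-.371,.1],vel=.15)
a=grab_frame("side")[:,:,::-1];b=grab_frame("top")[:,:,::-1]
for c in("side","top"):
    print(c,[(round(d["score"],2),np.round(d["centre"],4)) for d in spot_point(c,"shell")][:3])
s=observe();print(s["time_s"],s["ee_pos"],s["eef_rot"],s["grip_width"])
up=lambda i,w,h:cv2.resize(i,(w,h),interpolation=cv2.INTER_CUBIC)
def mk(c,i):
    i=i.copy()
    return i
A=up(a[110:210,300:400],400,400);B=up(b[190:290,360:460],400,400)
for z in(.0,.03,.075,.1):
    p=proj("side",[.4955,-.371,z])[0];cv2.circle(A,tuple(int(v) for v in (p-[300,110])*4),3,(0,0,255),-1)
    p=proj("top",[.4955,-.371,z])[0];cv2.circle(B,tuple(int(v) for v in (p-[360,190])*4),3,(0,0,255),-1)
cv2.imwrite("pics/z3.png",np.hstack([A,B]))
E
```

```text
side [(0.63, array([ 4.925e-01, -3.744e-01,  4.000e-04])), (0.49, array([ 0.4086, -0.3188,  0.0028]))]
top [(0.68, array([ 4.135e-01, -3.226e-01, -3.000e-04])), (0.53, array([ 0.4961, -0.3684,  0.0028])), (0.48, array([0.5471, 0.0824, 0.0693]))]
8.4333 [ 0.49501831 -0.37067737  0.09887283] [-4.20431434e-04  9.98487574e-01 -5.49711714e-02 -7.47053460e-04] 0.000359977073495455
```

View pics/z3.png

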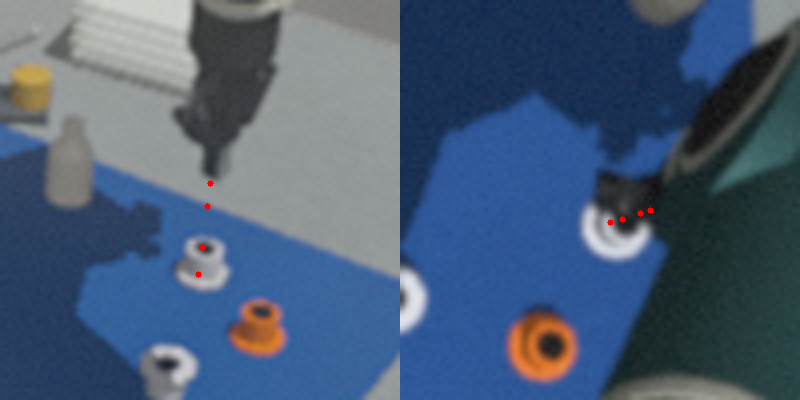

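```bash
python3 - <<'E'
from h import *
Y=-.11
move_pose([.54,-.28,.06],quat(Y))
r=move_straight([.54,-.28,-.03],vel=.04,f_stop=4)
s=observe();print(r,s["time_s"],s["ee_pos"],s["wrist_force"],s["grip_width"])
a=grab_frame("side")[:,:,::-1];b=grab_frame("top")[:,:,::-1]
p=s["ee_pos"]; P=[[p[0],p[1],z] for z in(0,.025,.05)]
c1=proj("side",P[0])[0].astype(int);c2=proj("top",P[0])[0].astype(int)
up=lambda i:cv2.resize(i,(400,400),interpolation=cv2.INTER_CUBIC)
def crop(i,c,cam):
    o=np.array([c[0]-25,c[1]-25]);z=up(i[o[1]:o[1]+50,o[0]:o[0]+50])
    for q in proj(cam,P): cv2.circle(z,tuple(int(v) for v in (q-o+.5)*8),3,(0,0,255),-1)
    return np.clip(z.astype(float)*1.6,0,255).astype(np.uint8)
cv2.imwrite("pics/z4.png",np.hstack([crop(a,c1,"side"),crop(b,c2,"top")]))
E
```

```text
True 10.5083 [ 0.53997501 -0.27999967 -0.00918738] [-0.97839762 -0.34371923  7.8045879 ] -0.0002658025448494284
```

View pics/z4.png

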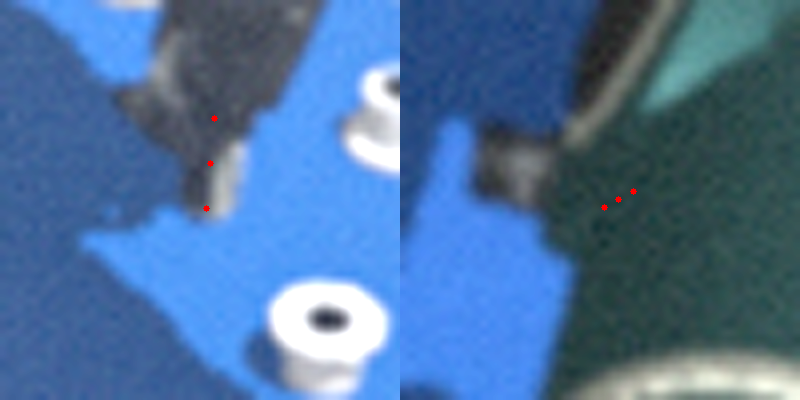

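```bash
python3 - <<'E'
from h import *
sh=[.4955,-.371];Y=-.11;ZG=-.001
move_straight([.54,-.28,.06],vel=.2)
command_gripper(.085)
move_pose([*sh,.045],quat(Y+np.pi/2))
print(move_straight([*sh,ZG],vel=.1,f_stop=8))
command_gripper(0.0,20); s=observe(); print(s["time_s"],s["grip_width"],s["grip_force"],s["wrist_force"])
if s["grip_width"]>.025:
    command_gripper(0.07)
    move_straight([*sh,.045],vel=.15)
    move_pose([*sh,.045],quat(Y))
    print(move_straight([*sh,ZG],vel=.1,f_stop=8))
    command_gripper(0.0,40); s=observe(); print(s["time_s"],s["grip_width"],s["grip_force"],s["ee_pos"],s["wrist_force"])
E
```

```text
False
14.425 0.03142154479323825 19.60166037082672 [-1.45466093  0.09187598  4.99187746]
False
17.6333 0.030866920843858732 39.09195899963379 [ 4.95803763e-01 -3.71227084e-01 -2.21986233e-04] [-2.38383775  0.88591491  7.29856967]
```

```bash
python3 - <<'E'
from h import *
Y=-.11
move_straight([.4955,-.371,.1],vel=.2)
move_straight([.545,.0802,.1],vel=.25)
hold(.2)
print(move_straight([.545,.0802,.063],vel=.04,f_stop=4))
s=observe(); print(s["time_s"],s["grip_width"],s["ee_pos"],s["wrist_force"])
a=grab_frame("side")[:,:,::-1]
cv2.imwrite("pics/z5.png",cv2.resize(a[180:270,195:305],(733,600),interpolation=cv2.INTER_CUBIC))
for t in("shell","pocket"): print(t,[(round(d["score"],2),np.round(d["centre"],4)) for d in spot_point("side",t)][:3])
E
```

```text
True
21.2583 0.030964451860137587 [0.54468612 0.08015737 0.06571856] [-3.34121921e+00 -9.36067005e-03  9.97587369e+00]
shell [(0.57, array([ 0.4077, -0.3209, -0.001 ])), (0.55, array([0.544 , 0.0798, 0.0684]))]
pocket [(0.69, array([0.5431, 0.0799, 0.0668]))]
```

View pics/z5.png

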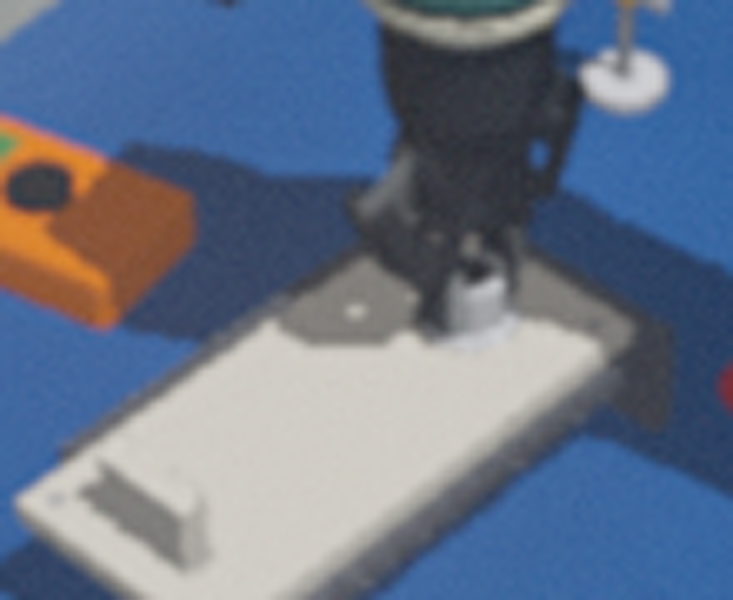

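```bash
python3 - <<'E'
from h import *
Y=-.1125; e=np.array([-np.sin(Y),np.cos(Y)])
command_gripper(.055)
move_straight([.545,.0802,.13],vel=.15)
s=observe();print(s["time_s"],s["wrist_force"],s["grip_width"])
rib=np.array([.566,.269])
move_pose([*rib,.16],quat(Y)); command_gripper(.085)
R_={}
for c in("side","top"):
    grab_frame(c)
    for t in("shell","pocket","front_edge","rib","pointer_tip","gauge"):
        print(c,t,[(round(d["score"],2),np.round(d["centre"],4).tolist()) for d in spot_point(c,t)][:3])
cv2.imwrite("pics/t6.png",grab_frame("top")[:,:,::-1]);cv2.imwrite("pics/s6.png",grab_frame("side")[:,:,::-1])
print(observe()["time_s"])
a=cv2.imread("pics/s6.png");b=cv2.imread("pics/t6.png")
up=lambda i:cv2.resize(i,(400,400),interpolation=cv2.INTER_CUBIC)
cv2.imwrite("pics/z6.png",np.vstack([np.hstack([up(a[160:200,265:305]),up(b[170:210,320:360])])]))
E
```

```text
22.35 [ 0.40175258 -0.01216763 -1.40599092] 0.054879524991725236
side shell [(0.71, [0.5428, 0.0766, 0.0676]), (0.59, [0.6592, -0.4082, -0.0046]), (0.52, [0.4085, -0.3193, 0.0019])]
side pocket [(0.65, [0.5442, 0.0811, 0.0676])]
side front_edge [(0.81, [0.5406, 0.0371, 0.0723])]
side rib [(0.83, [0.5672, 0.2709, 0.1069]), (0.69, [0.541, 0.0373, 0.0761])]
side pointer_tip [(0.64, [0.606, -0.1661, 0.069]), (0.15, [0.5567, 0.165, 0.0601])]
side gauge [(0.74, [0.6303, -0.1696, -0.0033]), (0.65, [0.7165, -0.1321, 0.0008])]
top shell [(0.74, [0.5457, 0.0826, 0.068]), (0.65, [0.415, -0.3205, -0.0043])]
top pocket [(0.71, [0.5478, 0.0811, 0.0721])]
top front_edge [(0.85, [0.5433, 0.0364, 0.0735])]
top rib [(0.85, [0.5708, 0.2644, 0.1087])]
top pointer_tip [(0.76, [0.6064, -0.1695, 0.0659]), (0.59, [0.3803, 0.0197, 0.0016]), (0.28, [0.5682, 0.2632, 0.107])]
top gauge [(0.64, [0.7217, -0.1292, 0.0027]), (0.53, [0.6299, -0.1685, -0.0005])]
24.35
```

View pics/z6.png

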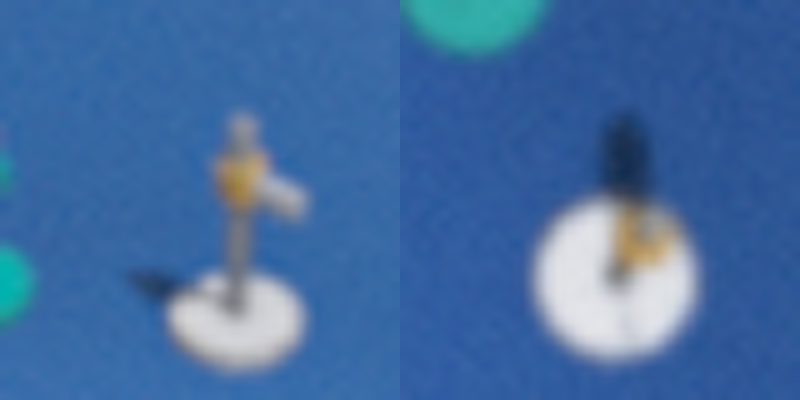

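```bash
python3 - <<'E'
from h import *
Y=-.1125; e=np.array([-np.sin(Y),np.cos(Y)]); rib=np.array([.5665,.269])
print(move_straight([*rib,.069],vel=.1,f_stop=8))
command_gripper(0,80)
s=observe(); print(s["time_s"],s["grip_width"],s["grip_force"],s["ee_pos"],s["wrist_force"])
if .011<s["grip_width"]<.017:
    z=s["ee_pos"][2]
    move_straight([*(rib-.15*e),z],vel=.08); s=observe(); print(s["time_s"],s["grip_width"],s["ee_pos"],s["wrist_force"],s["ft_torque"])
    for c in("side","top"):
        grab_frame(c)
        for t in("shell","pocket","front_edge","pointer_tip"):
            print(c,t,[(round(d["score"],2),np.round(d["centre"],4).tolist()) for d in spot_point(c,t)][:3])
E
```

```text
False
26.0583 0.012870660881074721 78.61230969429016 [0.56664761 0.269157   0.06930364] [-0.60095622  0.85550716  4.66879459]
28.0833 0.012984119710612746 [0.54973833 0.12000195 0.06932246] [0.90943649 3.84715542 2.43602942] [ 0.84342841 -0.20763158 -0.04846002]
side shell [(0.67, [0.5254, -0.072, 0.0664]), (0.57, [0.4099, -0.3193, -0.0029])]
side pocket [(0.69, [0.5248, -0.0699, 0.0645])]
side front_edge [(0.88, [0.5245, -0.1146, 0.0759])]
side pointer_tip [(0.62, [0.6045, -0.1661, 0.0671]), (0.17, [0.3736, 0.0172, -0.0031])]
top shell [(0.73, [0.5282, -0.0644, 0.0673])]
top pocket [(0.65, [0.5308, -0.0677, 0.0676])]
top front_edge [(0.81, [0.5267, -0.1103, 0.0755]), (0.41, [0.3071, 0.4283, 0.0003])]
top pointer_tip [(0.67, [0.6062, -0.1683, 0.0669]), (0.6, [0.6943, -0.1222, 0.0675]), (0.31, [0.5357, 0.0131, 0.0614])]
```

```bash
python3 - <<'E'
from h import *
Y=-.1125; e=np.array([-np.sin(Y),np.cos(Y)]); rib=np.array([.5665,.269])
move_straight([*(rib-.195*e),.0693],vel=.05); hold(.3)
s=observe(); print(s["time_s"],s["grip_width"],s["grip_force"],s["ee_pos"],s["wrist_force"],s["ft_torque"])
D=[]
for c in("side","top","side","top"):
    im=grab_frame(c)[:,:,::-1]; cv2.imwrite(f"pics/f_{c}.png",im)
    r={t:spot_point(c,t) for t in("shell","pocket","front_edge","pointer_tip")}
    for t in r: print(c,t,[(round(d["score"],2),np.round(d["centre"],4).tolist()) for d in r[t]][:2])
    if r["front_edge"] and r["pointer_tip"]: print("dy",e@(np.array(r["front_edge"][0]["centre"])-r["pointer_tip"][0]["centre"])[:2])
a=cv2.imread("pics/f_side.png")
b=cv2.imread("pics/f_top.png")
up=lambda i:cv2.resize(i,(400,400),interpolation=cv2.INTER_CUBIC)
cv2.imwrite("pics/z7.png",np.hstack([up(a[155:255,225:325]),up(b[160:260,250:350])]))
E
```

```text
29.9333 0.012680274733716758 78.99524688720703 [0.54472003 0.07521547 0.06940238] [1.50333878 4.39062746 5.53661622] [ 0.96274017 -0.21391694 -0.03592176]
side shell [(0.56, [0.4112, -0.3199, 0.0002]), (0.42, [0.5211, -0.1152, 0.0671])]
side pocket [(0.56, [0.5243, -0.1149, 0.0649])]
side front_edge [(0.88, [0.5171, -0.1536, 0.0752])]
side pointer_tip [(0.47, [0.6021, -0.1653, 0.0694])]
dy 0.002083697130524359
top shell [(0.64, [0.7959, 0.1064, -0.0002]), (0.63, [0.523, -0.1114, 0.067])]
top pocket [(0.57, [0.527, -0.1108, 0.0683])]
top front_edge [(0.78, [0.5199, -0.1541, 0.0717])]
top pointer_tip [(0.75, [0.6071, -0.1722, 0.0664]), (0.55, [0.6948, -0.1219, 0.0658])]
dy 0.008196261567391264
side shell [(0.65, [0.5236, -0.1133, 0.069]), (0.55, [0.4078, -0.3194, 0.0023])]
side pocket [(0.61, [0.5224, -0.1112, 0.0649])]
side front_edge [(0.71, [0.5209, -0.1558, 0.0729]), (0.17, [0.3105, 0.4311, -0.003])]
side pointer_tip [(0.58, [0.6061, -0.1656, 0.0704])]
dy 0.00017325532331635964
top shell [(0.62, [0.4163, -0.3221, -0.0019])]
top pocket [(0.74, [0.5256, -0.1132, 0.0677]), (0.64, [0.556, 0.135, 0.001])]
top front_edge [(0.65, [0.5218, -0.1578, 0.0741])]
top pointer_tip [(0.66, [0.6045, -0.1663, 0.0678]), (0.53, [0.6951, -0.1218, 0.064])]
dy -0.0008378696733851562
```

View pics/z7.png

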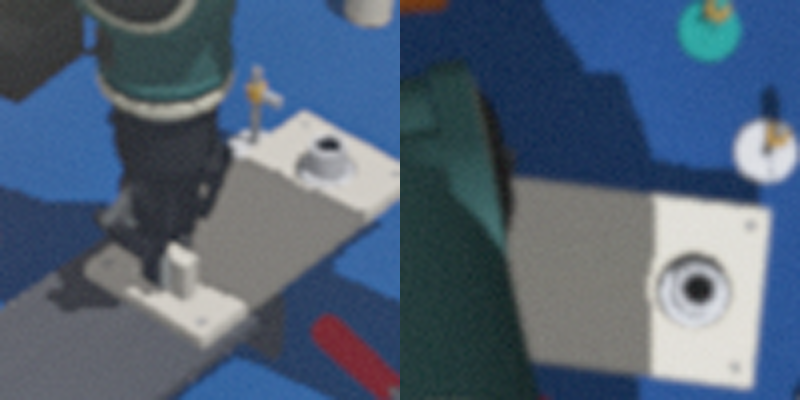

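```bash
python3 - <<'E'
from h import *
Y=-.1125; e=np.array([-np.sin(Y),np.cos(Y)])
im=cv2.GaussianBlur(cv2.imread("pics/f_top.png"),(0,0),.7).astype(float)[:,:,2]
P=[]
for r in range(215,252):
    v=im[r,330:352]; i=np.nonzero((v[:-1]>140)&(v[1:]<=140))[0]
    if len(i): i=i[-1];P.append((330+i+(v[i]-140)/(v[i]-v[i+1]),r))
w=onplane("top",np.array(P),.072)[:,:2]
vx,vy,x0,y0=cv2.fitLine(w.astype(np.float32),cv2.DIST_HUBER,0,.01,.01).ravel()
print("front yaw",np.arctan2(vy,vx),"e-coord",np.median(w@e))
print("tip side",onplane("side",[295.3,180.8],.067)[0],"e",e@onplane("side",[295.3,180.8],.067)[0][:2])
for p in((343,203.5),(344,203.5)):print("tip top",onplane("top",p,.067)[0],"e",e@onplane("top",p,.067)[0][:2])
k=cv2.imread("pics/t6.png").astype(int).sum(2); print(k[194:208,336:350])
E
```

```text
front yaw -0.113069296 e-coord -0.09968297440081082
tip side [ 0.60069681 -0.16836596  0.067     ] e -0.09986570712517831
tip top [ 0.60154176 -0.16767276  0.067     ] e -0.09908202961138714
tip top [ 0.60157802 -0.1703732   0.067     ] e -0.1017613379668001
[[668 677 675 671 627 499 419 404 418 449 501 523 462 357]
 [674 678 675 663 600 472 406 426 464 482 554 591 536 409]
 [679 680 678 651 558 424 380 473 533 556 607 635 590 458]
 [678 678 680 652 527 404 425 533 614 647 657 661 623 473]
 [680 682 674 655 573 489 503 592 653 671 676 672 625 475]
 [678 678 674 672 635 592 588 641 669 677 675 667 615 463]
 [675 684 686 684 674 654 643 662 678 682 671 649 567 430]
 [669 682 688 685 679 668 644 658 673 680 667 616 497 377]
 [620 664 682 688 687 668 631 649 669 679 639 537 416 337]
 [524 614 661 672 672 664 632 626 650 632 548 443 342 303]
 [414 498 568 606 624 624 602 584 576 531 438 349 302 277]
 [329 378 430 466 507 506 487 454 430 390 345 308 295 281]
 [299 314 326 350 374 380 359 349 323 303 300 298 284 287]
 [295 294 307 302 318 316 297 300 290 292 292 287 296 295]]
```

Front edge (-0.0997) and tip (-0.099 to -0.102) agree along the stand's y axis to about 2 mm, and the headings agree to 0.001 rad. The shell is seated and the plate is held.

```bash
python3 - <<'E'
from station import *
print(job_done())
E
```

```text
the job is handed in; nothing more can be done
None
```

The shell is seated flange down in the pocket and released. The plate is slid out square and held level by its rib, front edge within about 2 mm of the pointer by my measurements, and the job is handed in at about 31 s; no verdict was shown.

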